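# Leak-check an evaporator plate with the pen detector

## Task

Take the pen leak detector from its fork stand and leak-check the evaporator plate: with the pen roughly upright, guide its tip along the whole copper tube, from the end with the thin coiled capillary, round both bends, to the end with the flare nut, no faster than about 4 cm a second and keeping within a centimetre above the copper without pressing on it. Then hang the pen back in the fork, guard flat on both tines, and let go. Leave the plate and the other things on the bench where they are.

Things in the scene. Friction and masses are not known exactly. Their poses are not given: they have to be found in the camera images.
- pen: Pen-shaped leak detector, 172 mm long, 0.11 kg, round all over; hangs upright, tip down, in its stand. Slim steel nose (7 mm wide at the tip) widening to a grey body 24 mm wide, a finger guard (disc 44 mm wide, from 112 to 120 mm above the tip), then a black ribbed grip 30 mm wide, from 120 to 172 mm. Origin at the very tip of the nose (its sensor); z runs up the pen towards the grip
- pen_guard (a point): centre of the underside of the finger guard, on the pen's axis, 112 mm above the tip
- pen_grip (a point): middle of the black grip on the pen's axis, 148 mm above the tip: the place to hold it
- stand: Fixed fork stand of grey steel. Origin on the bench under the middle of the fork; open side to its -x, post behind at x = 49 mm, foot plate 115 x 100 x 12 mm. Two level tines along x, 12 mm wide, tops 150 mm above the bench, with a gap of 32 mm; lips 6 mm high at their free ends (inner faces at x = -29 mm) and a back bar as high at x = 30 mm
- stand_seat (a point): middle of the fork's gap, level with the tops of the tines, where the middle of the guard's underside belongs; the pen's tip then hangs 38 mm above the bench. The pen can be lifted straight up out of the fork, or raised over the lips and drawn out at the open side, and goes back either way
- evaporator: Evaporator plate, loose on the bench, turned any way, 0.7 kg: aluminium sheet 140 (x) x 150 mm (y), top face 14 mm above the bench, with an S-shaped copper tube 12 mm thick soldered along it, whose upper side is 26 mm above the bench. Three straight legs along x at y = 50, 0 and -50 mm, joined by half-circle bends of radius 25 mm. Origin on the bench under the sheet's middle, z up
- bottle: closed clear bottle, 64 mm wide, 165 mm tall, standing; origin under its middle
- jar: closed amber jar, 72 mm wide, 85 mm tall, standing; origin under its middle
- wrench: steel wrench 180 mm long lying flat on the bench, along its own x; origin under its middle
- seam_0 (a point): point 0 of 0 to 9, evenly spaced (42 mm) along the copper tube, on its upper side over the centre line: the start, plate x, y = (-62, 50) mm, where the tube narrows into a 3 mm capillary, coiled up just off the edge of the sheet
- seam_1 (a point): point 1 of 0 to 9, evenly spaced (42 mm) along the copper tube, on its upper side over the centre line
- seam_2 (a point): point 2 of 0 to 9, evenly spaced (42 mm) along the copper tube, on its upper side over the centre line, just before the first leg ends at plate (25, 50) mm and the first bend begins, about (25, 25) mm and bulging to +x
- seam_3 (a point): point 3 of 0 to 9, evenly spaced (42 mm) along the copper tube, on its upper side over the centre line
- seam_4 (a point): point 4 of 0 to 9, evenly spaced (42 mm) along the copper tube, on its upper side over the centre line, near the start of the second leg, which runs from plate (25, 0) to (-25, 0) mm
- seam_5 (a point): point 5 of 0 to 9, evenly spaced (42 mm) along the copper tube, on its upper side over the centre line
- seam_6 (a point): point 6 of 0 to 9, evenly spaced (42 mm) along the copper tube, on its upper side over the centre line
- seam_7 (a point): point 7 of 0 to 9, evenly spaced (42 mm) along the copper tube, on its upper side over the centre line, just after the second bend, about plate (-25, -25) mm and bulging to -x, ends at (-25, -50) mm
- seam_8 (a point): point 8 of 0 to 9, evenly spaced (42 mm) along the copper tube, on its upper side over the centre line
- seam_9 (a point): point 9 of 0 to 9, evenly spaced (42 mm) along the copper tube, on its upper side over the centre line: the finish, plate (62, -50) mm, next to the brass flare nut (20 to 23 mm across) just off the edge of the sheet
Things that resemble listed ones, but are neither listed nor needed, are in the scene too. Several things have the shape of the stand; the one meant has the colours described above.

How it is judged:
By the outcome, as a careful person would: the job done as asked, in the order asked, and still so for the second after the job is handed in, with the robot touching nothing.
It also fails if it takes over 72 s, if anything falls off the work surface, if the arm or the gripper's body presses on something with over 40 N, if the wrist force passes 120 N, or if a joint passes its speed limit or range.

## Robot

A 6-joint arm with a two-finger parallel gripper is mounted at the origin on the work surface. World frame = base frame: x ahead of the robot, y to its left, z up, the work surface at z = 0. Lengths are in m, angles in rad, forces in N, time in s.
With the tool pointing down it reaches from about 0.4 to 0.825 m from the base axis. Payload 7 kg.
Tool frame: the origin (TCP) lies on the centre line of the jaws, within the pads' length; the fingertips stand 22 mm ahead of it and the grasp point (between the pads) lies 3 mm ahead of it; z points along the fingers, y is the direction in which the jaws open and shut (so a half turn about z gives the same grasp; the last joint's range is limited). The gripper opens to 85 mm and grips with 20 to 120 N. Pads are 22 mm wide; open, the fingers measure 114 mm over their backs; the gripper's body (76 mm by 85 mm) begins 54 mm behind the grasp point. The pads swing forward as they close: fully open they stand 13 mm farther back than shut.
Start: joints at [1.407, 0.359, 0.012, 0, -1.224, -0.288], TCP at [0.295, 0.607, 0.253] pointing down, gripper open.
Joint ranges: [-3.07, 3.07], [-1.43, 2.12], [-1.02, 1.25], [-3.03, 1.67], [-3.05, -0], [-3.03, 3.03]. Speed limits (rad/s): [2.39, 2.39, 3.01, 3.14, 3.14, 3.14].

## Interface

Orientations are given as a unit quaternion [x, y, z, w].
In Python, from plant import manip gives the robot as it stands.
- The arm moves only by the tool servo_tool, never from a script. Its argument "commands" is a list of rows, each a list of 7 numbers: the opening, from -1 (shut) to 1 (fully open), so that 0 is half open, then the shift along the world's x, y, z in cm, then the turn, a rotation vector about the world's x, y, z in degrees. In form: [[jaw, tx, ty, tz, rx, ry, rz], ...]. A call has 1 to 8 rows; each row is the pose to reach, as a shift and turn from the pose commanded when the call began; what a row does not reach only later rows make up. A row lasts 1/8 s, in which the tool goes at most 62.5 mm and 10.7 degrees, less where a joint would pass 70% of its speed; a pose out of reach is approached as far as the arm can. A call with a gripper value outside its range is refused whole. The fingers move at their own pace and stop on an object; "grip_force" is the grip in N (left out, the last holds). Time passes only in rows, so rows that repeat a pose let the fingers close. It gives the time, the measured TCP pose, the force and the opening at its end, in the units of the state.
- manip.read_state(): the state, without advancing time (a new reading comes with each control period).
- manip.get_image(name): name is "scene" or "side" or "wrist"; returns the picture (384x512x3 uint8, red, green, blue); there is no depth.
- manip.calibration(name): a dict with "fx", "fy", "cx", "cy" (pixels), "R" (3x3) and "t" (3): a world point X has camera coordinates R X + t. Camera axes: x right, y down, z forward; pixel columns grow to the right and rows downward; lengths in m; the calibration is good to about 2 mm. The wrist camera is an equidistant fisheye: a pixel r from the principal point sees the ray r / f radians off the axis. A picture is of the moment at which its call begins: read the wrist's pose just before it. calibration takes no time and is no camera call; for the wrist camera it gives the pose at the moment of the call.
- manip.finish_job(): hands the job in, once; it reports no verdict.
The state is a dict: "t": time; "q": joint angles; "dq": joint speeds; "joint_torque": joint torques, N m; "tcp_pos": TCP position; "ee_rot": TCP orientation; "force": force on the tool from outside, world axes, zero at the start; "moment": the same for the moment, N m; "opening": opening from 0.0 (shut) to 1.0 (fully open).
Only numpy, scipy, OpenCV 4.12 (cv2) and the standard library are available. Lean on these libraries where they do the work, as an engineer would, in place of code of your own. Each camera call takes 0.05 s, during which the arm holds its last target.

## Working session

There is one attempt and no reset: what is moved stays moved. The work goes in short steps, Python scripts to look and compute and a tool call to move; the robot and the scene stay as the last step left them, time stands still between calls to the robot, and variables do not carry over. Pictures are saved under pics/ and viewed, and the job is handed in when it is done.

Besides the shell and the picture viewer there is one more tool, called in YAML: its name, and indented under it one key for each argument. servo_tool: Moves the arm, as the interface text tells. Its arguments: {"type":"object","properties":{"commands":{"type":"array"},"grip_force":{"type":"number"}},"required":["commands"]}

```bash
ls; mkdir -p pics
python3 - <<'E'
from plant import manip
import cv2,numpy as np
for n in ["scene","side","wrist"]:
    im=manip.get_image(n); cv2.imwrite(f"pics/{n}0.png",im[:,:,::-1])
    c=manip.calibration(n); print(n,c)
print(manip.read_state())
E
```

```text
pics
scene {'fx': 455.41401060968855, 'fy': 455.41401060968855, 'cx': 255.764309832501, 'cy': 187.97943750785296, 'R': array([[ 0.58847549,  0.8083725 , -0.0151819 ],
       [ 0.48919364, -0.37094588, -0.7893597 ],
       [-0.64372834,  0.45709194, -0.61374325]]), 't': array([-0.28756297, -0.18020558,  1.74333316])}
side {'fx': 358.543901234324, 'fy': 358.543901234324, 'cx': 260.80467763778813, 'cy': 190.06669563802157, 'R': array([[ 0.99686266, -0.07859102,  0.00939641],
       [-0.04956535, -0.71239189, -0.70002933],
       [ 0.06170995,  0.69736737, -0.71405227]]), 't': array([-0.53792739,  0.08158801,  1.28175163])}
wrist {'fx': 297.3186396354542, 'fy': 297.3186396354542, 'cx': 250.3245332567003, 'cy': 191.8997391442927, 'R': array([[-4.36332021e-01, -8.99785447e-01,  7.19467935e-04],
       [-8.58670566e-01,  4.16632905e-01,  2.98499382e-01],
       [-2.68885154e-01,  1.29627053e-01, -9.54409556e-01]]), 't': array([ 0.67480173, -0.03985089,  0.37940553])}
{'t': 0.15, 'q': array([ 1.40713107e+00,  3.59251820e-01,  1.12488467e-02, -2.42765095e-04,
       -1.22406439e+00, -2.88121537e-01]), 'dq': array([ 0.0009235 , -0.00311379,  0.00314378, -0.00053555, -0.00063717,
       -0.00116738]), 'joint_torque': array([-9.39489437e-04, -5.83876312e+01,  2.93649834e+01,  6.94046527e+00,
       -4.23856254e-03, -9.00306731e-06]), 'tcp_pos': array([0.29455335, 0.60697219, 0.25255304]), 'ee_rot': array([ 9.74584936e-01, -2.24017376e-01, -7.43900034e-05,  6.41387718e-04]), 'force': array([0.24251987, 0.81482023, 0.21865657]), 'moment': array([-0.01770406,  0.00556052, -0.02841738]), 'opening': 0.9990738834850874}
```

View pics/scene0.png

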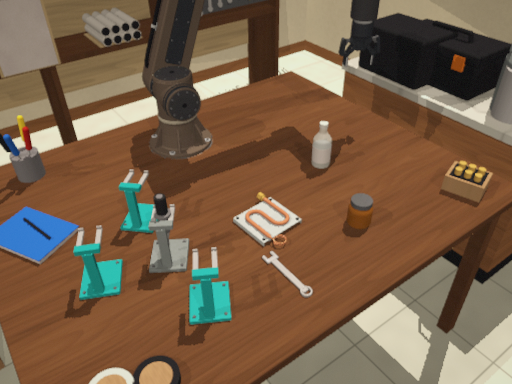

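View pics/side0.png

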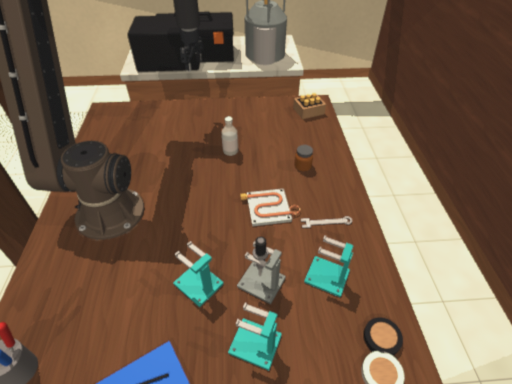

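View pics/wrist0.png

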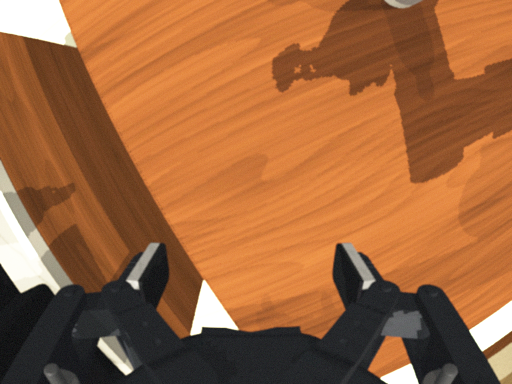

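The pen hangs in the grey stand at scene (165,235) and side (262,268). Possible mix-ups:
- Teal stands: scene (137,205), (98,270) and (208,285).
- Pen on the blue book: (37,229).
- Pens in the cup: (25,140).

By the description I choose the grey stand, and I'll check it in a close crop.

```bash
cat > h.py <<'E'
import cv2,numpy as np
from plant import manip
def ray(c,u,v):
    if 'fish' in c: raise
    d=np.array([(u-c['cx'])/c['fx'],(v-c['cy'])/c['fy'],1.]); R=c['R']; 
    return -R.T@c['t'], R.T@d
def onz(c,u,v,z):
    o,d=ray(c,u,v); return o+d*(z-o[2])/d[2]
def tri(c1,p1,c2,p2):
    o1,d1=ray(c1,*p1);o2,d2=ray(c2,*p2);d1/=np.linalg.norm(d1);d2/=np.linalg.norm(d2)
    A=np.stack([d1,-d2],1);s=np.linalg.lstsq(A,o2-o1,rcond=None)[0]
    a=o1+d1*s[0];b=o2+d2*s[1];return (a+b)/2,np.linalg.norm(a-b)
def wray(c,u,v):
    x,y=(u-c['cx'])/c['fx'],(v-c['cy'])/c['fy'];r=np.hypot(x,y);k=np.sin(r)/r if r>1e-9 else 1
    d=np.array([x*k,y*k,np.cos(r)]);return -c['R'].T@c['t'],c['R'].T@d
def wonz(c,u,v,z):
    o,d=wray(c,u,v);return o+d*(z-o[2])/d[2]
def proj(c,X):
    p=c['R']@np.asarray(X)+c['t'];return c['fx']*p[0]/p[2]+c['cx'],c['fy']*p[1]/p[2]+c['cy']
def wproj(c,X):
    p=c['R']@np.asarray(X)+c['t'];r=np.hypot(p[0],p[1]);th=np.arctan2(r,p[2]);return c['fx']*th*p[0]/r+c['cx'],c['fy']*th*p[1]/r+c['cy']
E
python3 - <<'E'
import cv2
a=cv2.imread('pics/scene0.png');b=cv2.imread('pics/side0.png')
cv2.imwrite('pics/c1.png',cv2.resize(a[185:285,130:230],(600,600),interpolation=cv2.INTER_CUBIC))
cv2.imwrite('pics/c2.png',cv2.resize(b[225:305,225:305],(560,560),interpolation=cv2.INTER_CUBIC))
cv2.imwrite('pics/c3.png',cv2.resize(a[180:260,220:320],(750,600),interpolation=cv2.INTER_CUBIC))
cv2.imwrite('pics/c4.png',cv2.resize(b[175:235,225:305],(800,600),interpolation=cv2.INTER_CUBIC))
E
```

```text
(no output)
```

View pics/c1.png

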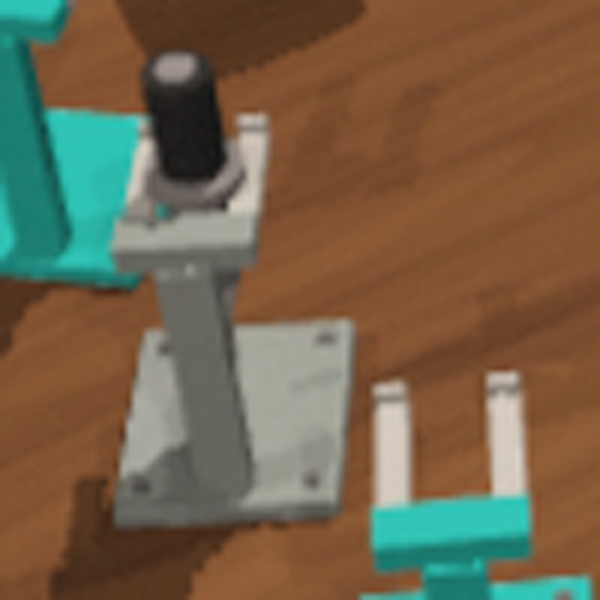

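View pics/c2.png

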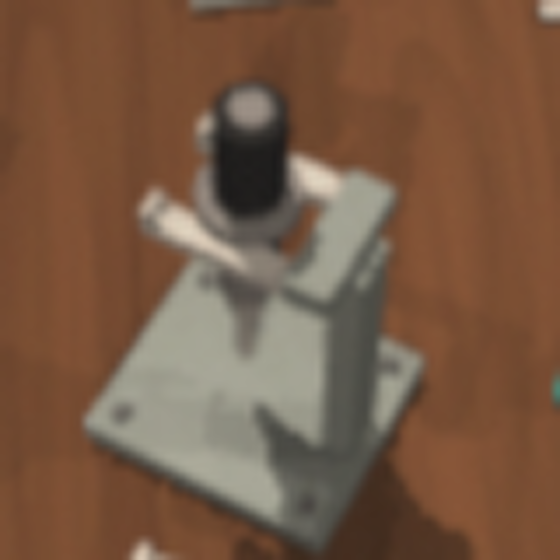

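View pics/c3.png

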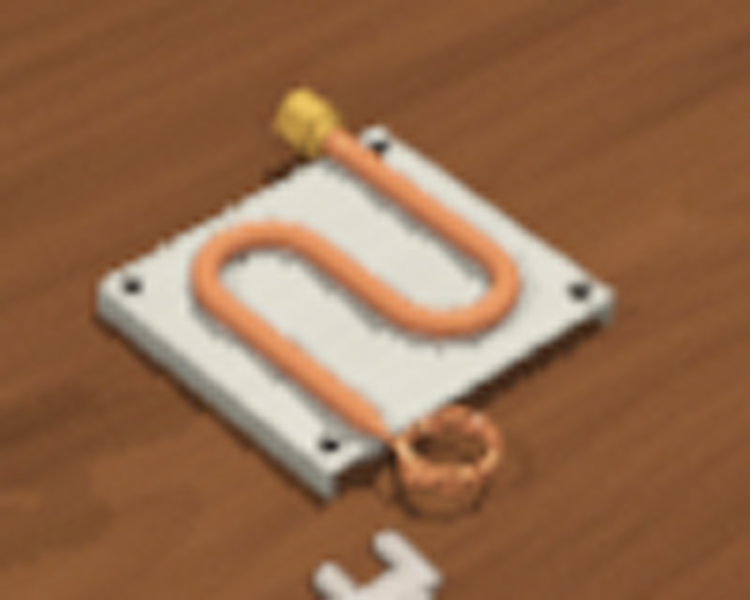

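View pics/c4.png

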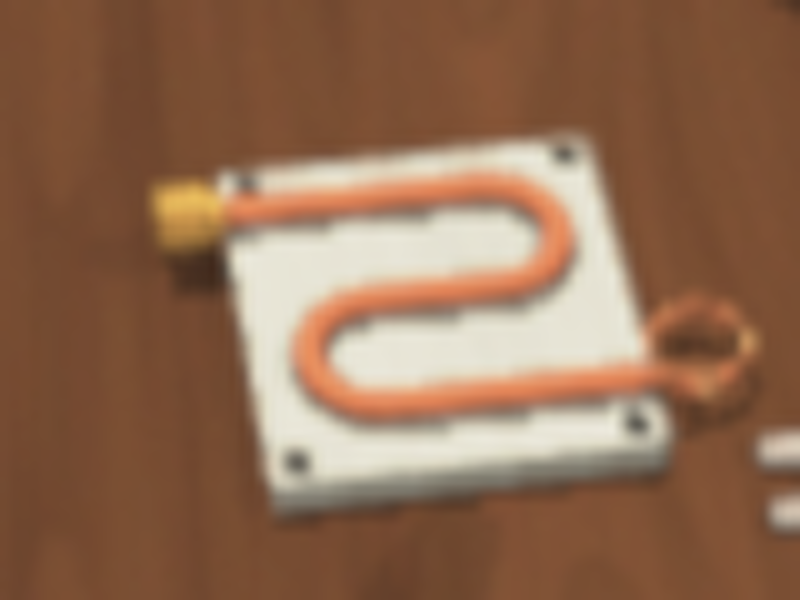

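The crops show the pen in the grey fork, with grip top at scene (159.7,196.2) and side (261,239.7). The plate's capillary end is at lower right and its brass nut at upper left. Next: measure positions.

```bash
cat > m1.py <<'E'
from h import *
S=manip.calibration('scene');D=manip.calibration('side')
f=lambda x,y,s,u,v:((x+.5)/s-.5+u,(y+.5)/s-.5+v)
ps=f(178,67,6,130,185);pd=f(252,103,7,225,225)
print('griptop',tri(S,ps,D,pd),onz(S,*ps,.21),onz(D,*pd,.21))
# stand foot corners z=.012
print('foot scene',[onz(S,*f(x,y,6,130,185),.012).round(4)[:2] for x,y in [(148,330),(354,320),(338,508),(115,514)]])
print('foot side',[onz(D,*f(x,y,7,225,225),.012).round(4)[:2] for x,y in [(88,422),(318,540),(424,358)]])
print('lips scene',[onz(S,*f(x,y,6,130,185),.156).round(4)[:2] for x,y in [(252,118)]])
print('bar scene',[onz(S,*f(x,y,6,130,185),.156).round(4)[:2] for x,y in [(116,240),(254,240)]])
for n,C,im in(('scene',S,'pics/scene0.png'),('side',D,'pics/side0.png')):
    a=cv2.imread(im);h=cv2.cvtColor(a,cv2.COLOR_BGR2HSV)
    m=((h[...,1]<45)&(h[...,2]>130)).astype('uint8')
    box=(220,180,320,260) if n=='scene' else (225,175,305,235)
    if n=='scene':c=[(98,284),(378,125),(617,292),(328,478)];q=[onz(C,*f(x,y,7.5,220,180),.014) for x,y in c];hol=[(132,286),(378,146),(580,291),(331,444)];H=[onz(C,*f(x,y,7.5,220,180),.014) for x,y in hol]
    else:c=[(219,170),(588,132),(670,447),(273,494)];q=[onz(C,*f(x,y,10,225,175),.014) for x,y in c];hol=[(246,184),(565,153),(637,424),(296,462)];H=[onz(C,*f(x,y,10,225,175),.014) for x,y in hol]
    for Q in (q,H):
        Q=np.array(Q)[:,:2];print(n,Q.round(4).tolist(),'cen',Q.mean(0).round(4),'edges',np.linalg.norm(Q-np.roll(Q,-1,0),axis=1).round(4))
        e=np.roll(Q,-1,0)-Q;print(np.degrees(np.arctan2(e[:,1],e[:,0])).round(1))
E
python3 m1.py
```

```text
griptop (array([ 0.51252936, -0.31208286,  0.21190732]), np.float64(0.0010644649154055834)) [ 0.51067665 -0.31179006  0.21      ] [ 0.51258128 -0.31002001  0.21      ]
foot scene [array([ 0.4427, -0.3254]), array([ 0.4959, -0.2433]), array([ 0.5962, -0.3079]), array([ 0.5399, -0.389 ])]
foot side [array([ 0.4428, -0.3263]), array([ 0.5356, -0.3874]), array([ 0.59  , -0.3059])]
lips scene [array([ 0.4971, -0.2778])]
bar scene [array([ 0.5338, -0.3606]), array([ 0.5686, -0.3144])]
scene [[0.5005, -0.0944], [0.4876, 0.0568], [0.6292, 0.0683], [0.6436, -0.0863]] cen [ 0.5652 -0.0139] edges [0.1517 0.142  0.1553 0.1434]
[  94.8    4.6  -84.7 -176.8]
scene [[0.5097, -0.0842], [0.4988, 0.0483], [0.6199, 0.0569], [0.6297, -0.0745]] cen [ 0.5645 -0.0134] edges [0.1329 0.1214 0.1318 0.1205]
[  94.7    4.1  -85.7 -175.4]
side [[0.4902, 0.0589], [0.6307, 0.0692], [0.6402, -0.0867], [0.5008, -0.0978]] cen [ 0.5655 -0.0141] edges [0.1409 0.1562 0.1398 0.1571]
[   4.2  -86.5 -175.4   93.9]
side [[0.4999, 0.0509], [0.6206, 0.0587], [0.6301, -0.0755], [0.5097, -0.0842]] cen [ 0.5651 -0.0125] edges [0.121  0.1345 0.1208 0.1354]
[   3.7  -86.  -175.9   94.2]
```

Plate centre is about (0.565,-0.013), with plate x pointing along the world at -175.6°. The edges measure 141 x 153 mm, which matches the given sizes. The grip top is at z 0.212 against an expected 0.210. I'll move to above the pen.

servo_tool:
  commands:
    - [1,1.3,-5.7,0.3,0,0,-6]
    - [1,2.7,-11.4,0.6,0,0,-12]
    - [1,4.1,-17.2,0.9,0,0,-18]
    - [1,5.4,-22.9,1.2,0,0,-24]
    - [1,6.8,-28.6,1.5,0,0,-30]
    - [1,8.2,-34.4,1.8,0,0,-36]
    - [1,9.5,-40.1,2,0,0,-42]
    - [1,10.9,-45.9,2,0,0,-48]

```text
t: 1.15
tcp_pos: [0.4037, 0.1465, 0.2737]
ee_rot: [0.798, -0.602, 0.0, -0.001]
force: [1.2, -0.4, -0.6]
opening: 1.004
```

servo_tool:
  commands:
    - [1,1.3,-5.7,0.3,0,0,-6]
    - [1,2.7,-11.4,0.6,0,0,-12]
    - [1,4.1,-17.2,0.9,0,0,-18]
    - [1,5.4,-22.9,1.2,0,0,-24]
    - [1,6.8,-28.6,1.5,0,0,-30]
    - [1,8.2,-34.4,1.8,0,0,-36]
    - [1,9.5,-40.1,2,0,0,-42]
    - [1,10.9,-45.9,2,0,0,-47]

```text
t: 2.15
tcp_pos: [0.5128, -0.3128, 0.2934]
ee_rot: [-0.492, 0.871, -0.0, 0.0]
force: [1.0, 0.1, 0.9]
opening: 1.0
```

Run:
```python
from h import *
c=manip.calibration('wrist');im=manip.get_image('wrist')
cv2.imwrite('pics/w1.png',im[:,:,::-1])
s=manip.read_state();print(s['tcp_pos'],s['ee_rot'],s['q'])
print(wproj(c,[.5125,-.311,.21]),wproj(c,[.5125,-.311,.15]))
np.save('w1.npy',np.array([c],dtype=object),allow_pickle=True)
```

```text
[ 0.51363406 -0.31817371  0.29195189] [-4.89203311e-01  8.72168841e-01 -2.36867788e-04 -1.25599282e-03] [-0.23031385  0.22134771 -0.0919127   0.00214952 -1.25906913 -0.31879027]
(np.float64(250.25841422176214), np.float64(209.36414762379954)) (np.float64(250.2128457420532), np.float64(186.42632831339407))
```

View pics/w1.png

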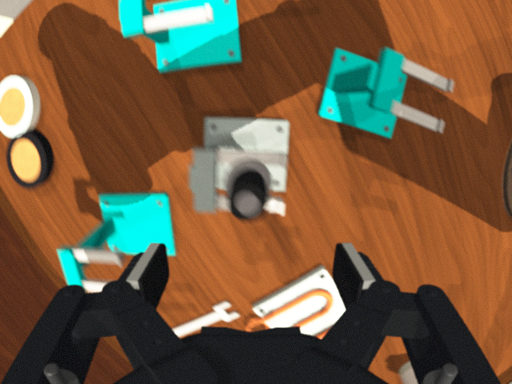

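Run:
```python
from h import *
im=cv2.imread('pics/w1.png')
cv2.imwrite('pics/w1c.png',cv2.resize(im[110:230,180:300],(720,720)[:2] if 0 else (600,600),interpolation=cv2.INTER_CUBIC))
```

```text
(no output)
```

View pics/w1c.png

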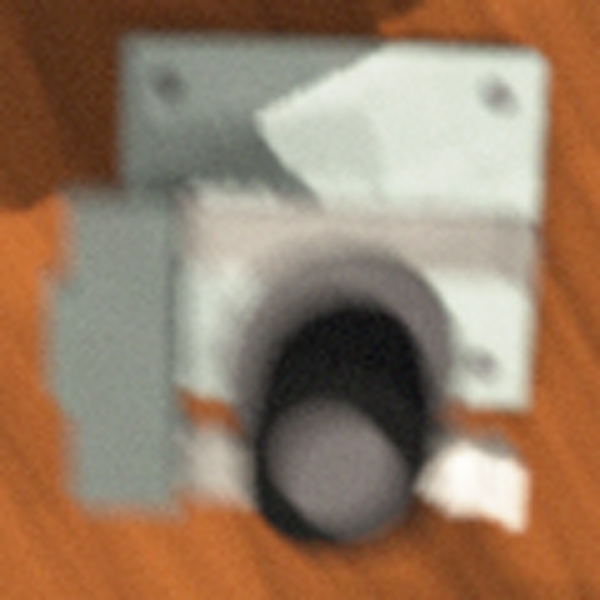

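Run:
```python
from h import *
c=np.load('w1.npy',allow_pickle=True)[0]
for p in [(247.5,203),(247.5,204)]: print(wonz(c,*p,.21))
g=lambda x,y:(180+(x+.5)/5-.5,110+(y+.5)/5-.5)
print('guard ring z.158',wonz(c,*g(345,348),.158))
# tine lip etc.
print('foot',[wonz(c,*g(x,y),.012)[:2].round(4) for x,y in [(122,38),(548,45),(530,408)]])
s=manip.read_state();print(s['tcp_pos'],s['ee_rot'])
```

```text
[ 0.51166406 -0.31628459  0.21      ]
[ 0.5120653  -0.31562271  0.21      ]
guard ring z.158 [ 0.50906575 -0.31949936  0.158     ]
foot [array([ 0.5364, -0.3923]), array([ 0.4389, -0.3311]), array([ 0.4937, -0.2444])]
[ 0.51363406 -0.31817371  0.29195189] [-4.89203311e-01  8.72168841e-01 -2.36867788e-04 -1.25599282e-03]
```

Run:
```python
from h import *
for k in range(2):
    manip.get_image('side')
s=manip.read_state();print(s['tcp_pos'],s['ee_rot'],s['dq'].round(3))
c=manip.calibration('wrist');im=manip.get_image('wrist')
cv2.imwrite('pics/w2.png',im[:,:,::-1])
cv2.imwrite('pics/w2c.png',cv2.resize(im[110:230,180:300,::-1],(600,600),interpolation=cv2.INTER_CUBIC))
np.save('w2.npy',np.array([c],dtype=object),allow_pickle=True)
```

```text
[ 0.51233913 -0.31318594  0.29161492] [-0.49140651  0.87092931  0.0009301  -0.00095761] [ 0.051 -0.041 -0.036 -0.009 -0.001 -0.003]
```

View pics/w2c.png

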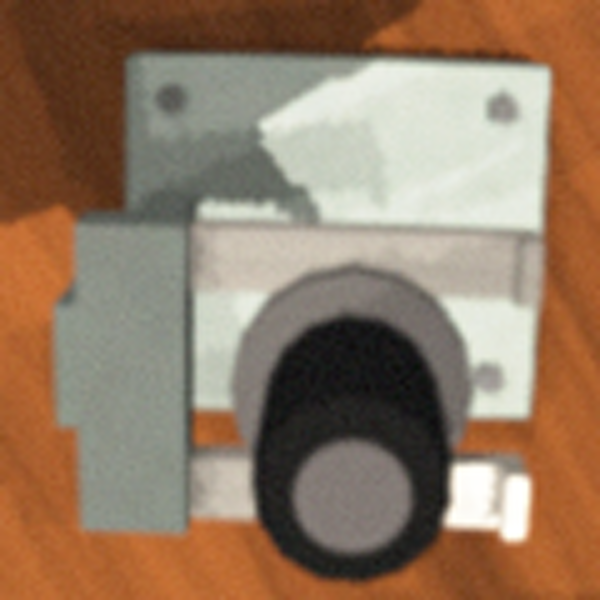

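Run:
```python
from h import *
c=np.load('w2.npy',allow_pickle=True)[0]
g=lambda x,y:(180+(x+.5)/5-.5,110+(y+.5)/5-.5)
print('top',wonz(c,*g(352,488),.21))
for a in [(255,485),(448,485),(352,578)]: print('rim',wonz(c,*g(*a),.21)[:2])
print('guard',wonz(c,*g(351,387),.158),[wonz(c,*g(*a),.158)[:2] for a in [(232,387),(470,387),(351,268)]])
for a in [(225,290),(225,453),(500,302),(500,460)]: print('tine in',wonz(c,*g(*a),.15)[:2])
for a in [(205,230),(510,232),(215,528),(500,528)]: print('tine outer',wonz(c,*g(*a),.15)[:2])
for a in [(190,225),(188,530)]: print('bar',wonz(c,*g(*a),.156)[:2])
for a in [(515,235),(503,475)]: print('lip in',wonz(c,*g(*a),.156)[:2])
F=[wonz(c,*g(x,y),.012)[:2] for x,y in [(126,52),(551,66),(530,418)]]
print('foot',np.round(F,4))
u=np.array(F[0]-F[1]);print('ang',np.degrees(np.arctan2(u[1],u[0])),np.linalg.norm(u))
```

```text
top [ 0.51072065 -0.31343254  0.21      ]
rim [ 0.52254466 -0.32111422]
rim [ 0.49855345 -0.30659088]
rim [ 0.51809969 -0.30121771]
guard [ 0.5107426  -0.31347528  0.158     ] [array([ 0.52894527, -0.32450092]), array([ 0.49252374, -0.30246267]), array([ 0.49953447, -0.33202521])]
tine in [ 0.5219954  -0.33897305]
tine in [ 0.53876212 -0.31266162]
tine in [ 0.48042206 -0.31123756]
tine in [ 0.49539391 -0.28478001]
tine outer [ 0.51916577 -0.35021762]
tine outer [ 0.47243118 -0.32155233]
tine outer [ 0.54858314 -0.30093516]
tine outer [ 0.50210903 -0.27278119]
bar [ 0.51987756 -0.35299035]
bar [ 0.55141425 -0.30495043]
lip in [ 0.47193864 -0.32191565]
lip in [ 0.49582838 -0.28406204]
foot [[ 0.5358 -0.3886]
 [ 0.4399 -0.326 ]
 [ 0.4939 -0.2425]]
ang -33.12905799044316 0.11451570601981421
```

servo_tool:
  commands:
    - [1,-0.1,-0.2,-1,0,0,0]
    - [1,-0.2,-0.2,-3,0,0,0]
    - [1,-0.2,-0.2,-5,0,0,0]
    - [1,-0.2,-0.2,-7,0,0,0]
    - [1,-0.2,-0.2,-8.5,0,0,0]
    - [1,-0.2,-0.2,-9.5,0,0,0]
    - [1,-0.2,-0.2,-10.3,0,0,0]
    - [1,-0.2,-0.2,-10.3,0,0,0]

```text
t: 3.35
tcp_pos: [0.5105, -0.3126, 0.1899]
ee_rot: [-0.493, 0.87, 0.0, -0.0]
force: [0.1, 0.8, -0.6]
opening: 1.0
```

Run:
```python
from h import *
manip.get_image('side');s=manip.read_state();print(s['tcp_pos'],s['ee_rot'],s['dq'].round(3),s['force'])
```

```text
[ 0.51081607 -0.31282287  0.19043028] [-4.93322104e-01  8.69846707e-01 -9.10467130e-05 -2.43628615e-06] [-0.002 -0.006  0.011  0.003 -0.004 -0.001] [-0.14026219  0.2971179   0.56831862]
```

servo_tool:
  commands:
    - [-0.2,0,0,0,0,0,0]
    - [-0.5,0,0,0,0,0,0]
    - [-1,0,0,0,0,0,0]
    - [-1,0,0,0,0,0,0]
    - [-1,0,0,0,0,0,0]
    - [-1,0,0,0,0,0,0]
  grip_force: 45

```text
t: 4.15
tcp_pos: [0.5108, -0.3128, 0.1907]
ee_rot: [-0.493, 0.87, -0.0, 0.0]
force: [0.3, 0.4, 4.1]
opening: 0.341
```

servo_tool:
  commands:
    - [-1,0,0,0.4,0,0,0]
    - [-1,0,0,1.5,0,0,0]
    - [-1,0,0,3.2,0,0,0]
    - [-1,0,0,5.2,0,0,0]
    - [-1,0,0,7.5,0,0,0]
    - [-1,0,0,10,0,0,0]
    - [-1,0,0,12.2,0,0,0]
    - [-1,0,0,13.5,0,0,0]

```text
t: 5.15
tcp_pos: [0.511, -0.3129, 0.3277]
ee_rot: [-0.493, 0.87, -0.001, 0.001]
force: [0.0, 0.8, -0.8]
opening: 0.34
```

Run:
```python
from h import *
manip.get_image('side')
a=manip.get_image('side');cv2.imwrite('pics/side1.png',a[:,:,::-1]);b=manip.get_image('scene');cv2.imwrite('pics/scene1.png',b[:,:,::-1])
s=manip.read_state();print(s['t'],s['tcp_pos'],s['ee_rot'],s['force'],s['opening'])
for n,im in(('scene',b),('side',a)):
    u,v=map(int,proj(manip.calibration(n),s['tcp_pos']-[0,0,.08]));u=max(u,60);v=max(v,60);print(n,u-60,v-60)
    cv2.imwrite(f'pics/{n}1c.png',cv2.resize(im[v-60:v+60,u-60:u+60,::-1],(600,600),interpolation=cv2.INTER_CUBIC))
```

```text
5.3 [ 0.51083881 -0.31269052  0.32591176] [-4.93298336e-01  8.69859963e-01 -3.57998266e-04  5.18143917e-04] [ 0.31021316  0.31624776 -2.21724921] 0.3418413019939829
scene 96 124
side 200 171
```

View pics/scene1c.png

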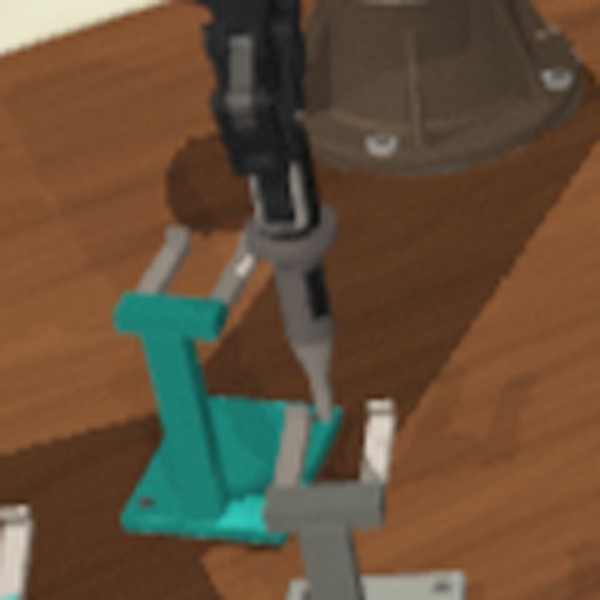

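View pics/side1c.png

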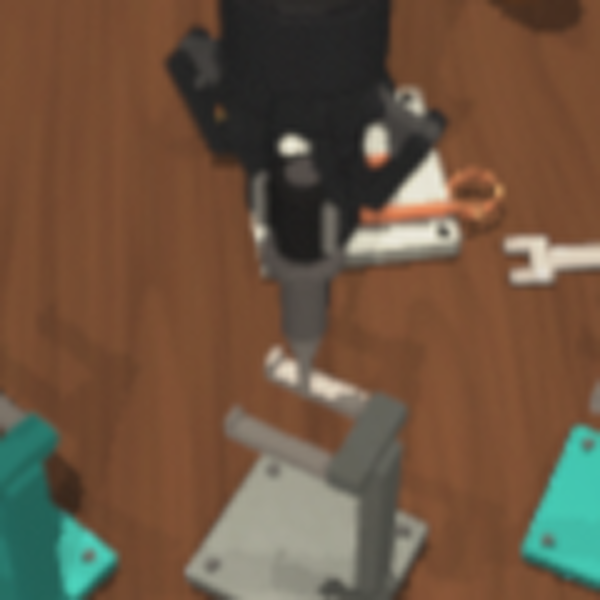

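Run:
```python
from h import *
S=manip.calibration('scene');D=manip.calibration('side')
f=lambda x,y,u,v:((x+.5)/5-.5+u,(y+.5)/5-.5+v)
print('tip',tri(S,f(326,418,96,124),D,f(304,388,200,171)))
print('expected at', .5108,-.3127,.3259-.1527)
t=manip.read_state()['tcp_pos']
th=np.radians(184.4);R=np.array([[np.cos(th),-np.sin(th)],[np.sin(th),np.cos(th)]]);c=np.array([.5652,-.0133])
P=[(-62,50),(25,50)]
a=[np.array([-62,50.]),np.array([25,50.])]
def path(s):
    if s<87:return (-62+s,50)
    s-=87;L=np.pi*25
    if s<L: p=np.pi/2-s/25;return(25+25*np.cos(p),25+25*np.sin(p))
    s-=L
    if s<50:return(25-s,0)
    s-=50
    if s<L: p=np.pi/2+s/25;return(-25+25*np.cos(p),-25+25*np.sin(p))
    s-=L;return(-25+s,-50)
for i in range(10):
    X=R@np.array(path(i*378/9+ (i*(87*2+50+np.pi*50-378)/9)))/1000+c
    q=[*X,.026];print(i,X.round(4),np.round(proj(S,q),1),np.round(proj(D,q),1))
```

```text
tip (array([ 0.51219514, -0.31372155,  0.1746011 ]), np.float64(0.0004271517748388533))
expected at 0.5108 -0.3127 0.17320000000000002
0 [ 0.6309 -0.0584] [268.5 233.6] [288. 211.]
1 [ 0.5886 -0.0616] [258.7 226. ] [276.2 212.4]
2 [ 0.5464 -0.0649] [249.4 218.7] [264.3 213.7]
3 [ 0.5172 -0.0413] [250.1 210.4] [255.5 209.1]
4 [ 0.5441 -0.0149] [262.5 211.6] [262.4 203.2]
5 [ 0.5863 -0.0117] [271.9 218.6] [274.1 201.9]
6 [0.6132 0.0147] [284.6 219.9] [280.6 196.2]
7 [0.584  0.0383] [284.6 211.5] [272. 192.]
8 [0.5418 0.035 ] [275.1 204.7] [260.7 193.2]
9 [0.4995 0.0318] [265.9 198.2] [249.3 194.4]
```

Run:
```python
from h import *
th=np.radians(184.4);R=np.array([[np.cos(th),-np.sin(th)],[np.sin(th),np.cos(th)]]);c0=np.array([.5652,-.0133])
for n,box in(('scene',(225,185,305,250)),('side',(235,180,305,225))):
    C=manip.calibration(n);a=cv2.imread(f'pics/{n}0.png');h=cv2.cvtColor(a,cv2.COLOR_BGR2HSV).astype(int)
    m=(h[...,0]>4)&(h[...,0]<16)&(h[...,1]>100)&(h[...,2]>165)
    v,u=np.nonzero(m);k=(u>box[0])&(u<box[2])&(v>box[1])&(v<box[3]);u,v=u[k],v[k]
    X=np.array([onz(C,x,y,.021)[:2] for x,y in zip(u,v)]);P=(X-c0)@R*1000
    print(n,len(u),'extent',P.min(0),P.max(0))
    for nm,lo,hi,y in(('leg1',-50,20,50),('leg2',-20,20,0),('leg3',-20,50,-50)):
        s=(P[:,0]>lo)&(P[:,0]<hi)&(abs(P[:,1]-y)<14);q=P[s]
        f=np.polyfit(q[:,0],q[:,1],1);print(nm,s.sum(),q[:,1].mean().round(2),'slope deg',np.degrees(f[0]).round(2))
    b=P[(abs(P[:,1]-25)<8)&(P[:,0]>25)][:,0];print('bend1 x (exp ~49)',b.mean())
    b=P[(abs(P[:,1]+25)<8)&(P[:,0]<-25)][:,0];print('bend2 x (exp ~-49)',b.mean())
```

```text
scene 409 extent [-114.1206863   -57.19625305] [75.08992456 60.2214796 ]
leg1 67 51.61 slope deg 0.49
leg2 35 1.35 slope deg -1.48
leg3 56 -48.72 slope deg -0.47
bend1 x (exp ~49) 48.92581270628915
bend2 x (exp ~-49) -49.870911001385174
side 295 extent [-104.91428071  -57.03972439] [71.53351519 58.93603465]
leg1 51 51.25 slope deg 0.56
leg2 27 1.03 slope deg 1.14
leg3 47 -48.68 slope deg -0.44
bend1 x (exp ~49) 48.12152516602582
bend2 x (exp ~-49) -47.55618747893934
```

servo_tool:
  commands:
    - [-1,0.8,1.7,0,0,0,0]
    - [-1,2.4,5,0,0,0,0]
    - [-1,4.2,9,0,0,0,0]
    - [-1,6.2,13.3,0,0,0,0]
    - [-1,8.2,17.6,-1.5,0,0,0]
    - [-1,10,21.5,-4,0,0,0]
    - [-1,11.2,24.2,-7,0,0,0]
    - [-1,11.9,25.4,-10,0,0,0]

```text
t: 6.3
tcp_pos: [0.6298, -0.0561, 0.2232]
ee_rot: [-0.494, 0.869, 0.0, -0.001]
force: [-1.0, -0.3, 0.1]
opening: 0.342
```

servo_tool:
  commands:
    - [-1,0,0,-0.5,0,0,0]
    - [-1,0,0,-1,0,0,0]
    - [-1,0,0,-1,0,0,0]
    - [-1,0,0,-1,0,0,0]

```text
t: 6.8
tcp_pos: [0.6299, -0.0592, 0.2164]
ee_rot: [-0.493, 0.87, -0.0, 0.001]
force: [-0.2, -0.0, -0.5]
opening: 0.342
```

```bash
cat > look.py <<'E'
import sys
from h import *
k=sys.argv[1]
s0=manip.read_state()
b=manip.get_image('scene');a=manip.get_image('side')
s=manip.read_state();print(s['t'],s['tcp_pos'],s['ee_rot'].round(4),s['force'].round(1),s['opening'].round(3))
o=[]
for n,im in(('scene',b),('side',a)):
    cv2.imwrite(f'pics/{n}{k}.png',im[:,:,::-1])
    u,v=map(int,proj(manip.calibration(n),s['tcp_pos']-[0,0,.13]));print(n,u-40,v-50)
    o.append(cv2.resize(im[v-50:v+50,u-40:u+40,::-1],(400,500),interpolation=cv2.INTER_CUBIC))
cv2.imwrite(f'pics/pair{k}.png',np.hstack(o))
E
python3 look.py 2
```

```text
Traceback (most recent call last):
  File "look.py", line 6, in <module>
    s=manip.read_state();print(s['t'],s['tcp_pos'],s['ee_rot'].round(4),s['force'].round(1),s['opening'].round(3))
                                                                                            ^^^^^^^^^^^^^^^^^^
AttributeError: 'float' object has no attribute 'round'
```

```bash
sed -i "s/,s\['opening'\].round(3)/,s['opening']/" look.py; python3 look.py 2
```

```text
7.0 [ 0.62979552 -0.05899042  0.2158901 ] [-4.931e-01  8.700e-01 -1.000e-04  4.000e-04] [ 0.1 -0.3 -0.3] 0.3430779778455368
scene 228 167
side 248 149
```

View pics/pair2.png

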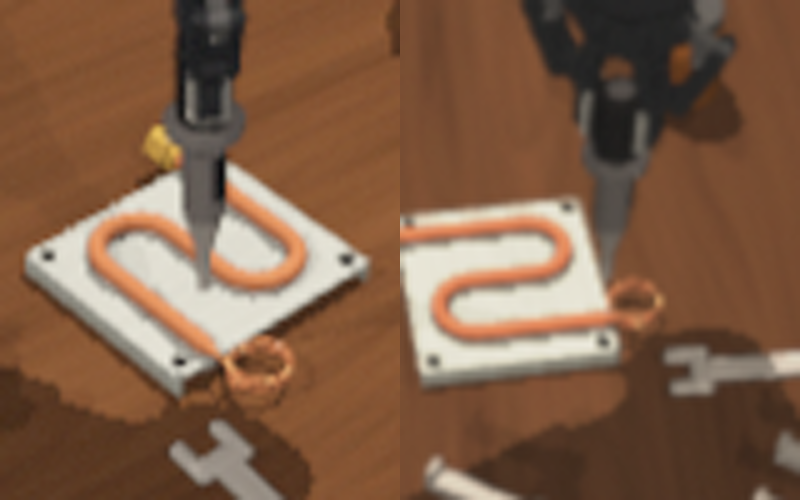

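Run:
```python
from h import *
S=manip.calibration('scene');D=manip.calibration('side')
f=lambda x,y,u,v:((x+.5)/5-.5+u,(y+.5)/5-.5+v)
t=manip.read_state()['tcp_pos']
X,e=tri(S,f(205,290,228,167),D,f(207,283,248,149));print(X,e,X-t)
# copper end where it narrows
for a in [(216,354)]:print('s0 scene',onz(S,*f(*a,228,167),.021))
for a in [(213,318)]:print('s0 side',onz(D,*f(*a,248,149),.021))
```

```text
[ 0.63159794 -0.05945597  0.05980754] 0.0029065528202843346 [ 0.00180242 -0.00046556 -0.15608256]
s0 scene [ 0.64317964 -0.0594389   0.021     ]
s0 side [ 0.63866136 -0.06009636  0.021     ]
```

servo_tool:
  commands:
    - [-1,0,0,-0.6,0,0,0]
    - [-1,0,0,-1.4,0,0,0]
    - [-1,0,0,-2.1,0,0,0]
    - [-1,0,0,-2.6,0,0,0]
    - [-1,0,0,-2.9,0,0,0]
    - [-1,0,0,-3.1,0,0,0]
    - [-1,0,0,-3.2,0,0,0]
    - [-1,0,0,-3.2,0,0,0]

```text
t: 8.0
tcp_pos: [0.6298, -0.0587, 0.1834]
ee_rot: [-0.493, 0.87, -0.0, 0.0]
force: [0.5, -0.5, -1.0]
opening: 0.341
```

```bash
python3 look.py 3
python3 - <<'E'
from h import *
c=manip.calibration('wrist');im=manip.get_image('wrist');cv2.imwrite('pics/w3.png',im[:,:,::-1])
E
```

```text
8.1 [ 0.62978199 -0.05874214  0.1835153 ] [-4.933e-01  8.699e-01 -1.000e-04  2.000e-04] [ 0.1 -0.3 -1.3] 0.33927868248165605
scene 228 176
side 248 155
```

View pics/pair3.png

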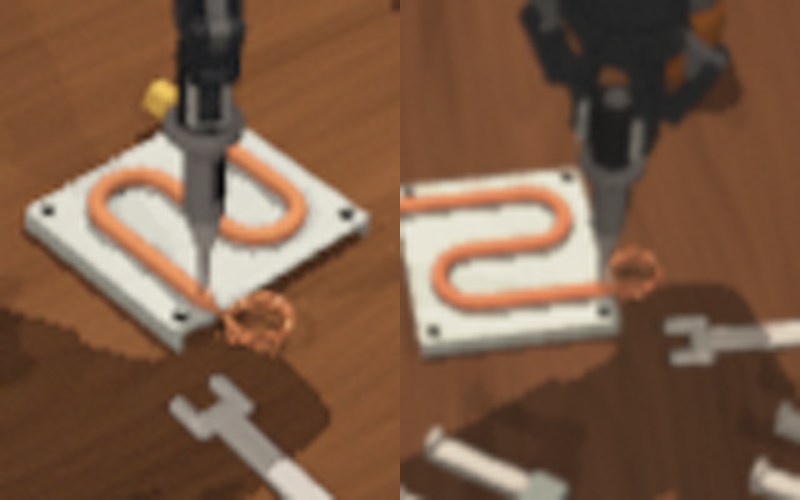

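View pics/w3.png

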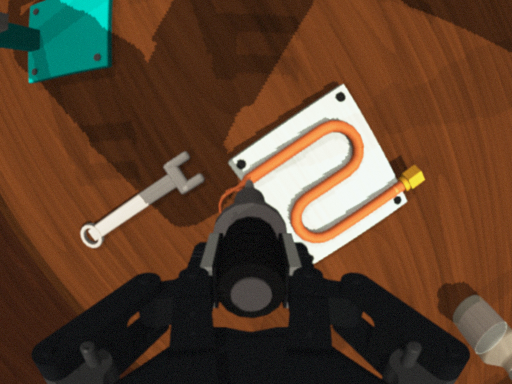

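Run:
```python
from h import *
c=manip.calibration('wrist')
th=np.radians(184.4);R=np.array([[np.cos(th),-np.sin(th)],[np.sin(th),np.cos(th)]]);c0=np.array([.5652,-.0142])
for p in [(340,97),(241,164),(397,200)]: print('hole',((wonz(c,*p,.014)[:2]-c0)@R*1000).round(1))
im=cv2.imread('pics/w3.png');h=cv2.cvtColor(im,cv2.COLOR_BGR2HSV).astype(int)
m=(h[...,0]>4)&(h[...,0]<18)&(h[...,1]>150)&(h[...,2]>190)
v,u=np.nonzero(m);P=np.array([(wonz(c,x,y,.021)[:2]-c0)@R*1000 for x,y in zip(u,v)])
for nm,lo,hi,y in(('leg1',-50,20,50),('leg2',-20,20,0),('leg3',-20,50,-50)):
    s=(P[:,0]>lo)&(P[:,0]<hi)&(abs(P[:,1]-y)<12);q=P[s];print(nm,s.sum(),q[:,1].mean().round(2),np.degrees(np.polyfit(q[:,0],q[:,1],1)[0]).round(2))
b=P[(abs(P[:,1]-25)<8)&(P[:,0]>35)&(P[:,0]<60)][:,0];print('bend1',b.mean())
b=P[(abs(P[:,1]+25)<8)&(P[:,0]<-35)&(P[:,0]>-60)][:,0];print('bend2',b.mean())
```

```text
hole [60.8 65.5]
hole [-59.2  65.6]
hole [ 60.9 -66.8]
leg1 704 49.72 -0.05
leg2 330 -0.63 -0.22
leg3 474 -50.85 0.01
bend1 50.78274698356765
bend2 -48.170448054333
```

Run:
```python
import numpy as np
th=np.radians(184.4);R=np.array([[np.cos(th),-np.sin(th)],[np.sin(th),np.cos(th)]])
L=np.pi*25
def path(s):
    if s<87:return (-62+s,50)
    s-=87
    if s<L: p=np.pi/2-s/25;return(25+25*np.cos(p),25+25*np.sin(p))
    s-=L
    if s<50:return(25-s,0)
    s-=50
    if s<L: p=np.pi/2+s/25;return(-25+25*np.cos(p),-25+25*np.sin(p))
    s-=L;return(-25+s,-50)
ss=[-2,-2,-1]+list(np.linspace(1.5,382,106));ss+=[382]*((-len(ss))%8)
W=np.array([R@(np.array(path(s))-[-62,50])/10 for s in ss]);W=np.round(W/.05)*.05
b=np.zeros(2)
for i in range(0,len(W),8):
    print(i//8,[[-1,float(round(x,2)),float(round(y,2)),0,0,0,0] for x,y in W[i:i+8]-b]);b=W[i+7]
d=np.linalg.norm(np.diff(W,axis=0),axis=1);print(d.max()*8, W[-1],len(W))
```

```text
0 [[-1, 0.2, 0.0, 0, 0, 0, 0], [-1, 0.2, 0.0, 0, 0, 0, 0], [-1, 0.1, 0.0, 0, 0, 0, 0], [-1, -0.15, -0.0, 0, 0, 0, 0], [-1, -0.5, -0.05, 0, 0, 0, 0], [-1, -0.85, -0.05, 0, 0, 0, 0], [-1, -1.25, -0.1, 0, 0, 0, 0], [-1, -1.6, -0.1, 0, 0, 0, 0]]
1 [[-1, -0.35, -0.05, 0, 0, 0, 0], [-1, -0.7, -0.1, 0, 0, 0, 0], [-1, -1.1, -0.1, 0, 0, 0, 0], [-1, -1.45, -0.15, 0, 0, 0, 0], [-1, -1.8, -0.15, 0, 0, 0, 0], [-1, -2.15, -0.2, 0, 0, 0, 0], [-1, -2.5, -0.2, 0, 0, 0, 0], [-1, -2.9, -0.25, 0, 0, 0, 0]]
2 [[-1, -0.35, 0.0, 0, 0, 0, 0], [-1, -0.7, -0.05, 0, 0, 0, 0], [-1, -1.05, -0.1, 0, 0, 0, 0], [-1, -1.45, -0.1, 0, 0, 0, 0], [-1, -1.8, -0.15, 0, 0, 0, 0], [-1, -2.15, -0.15, 0, 0, 0, 0], [-1, -2.5, -0.2, 0, 0, 0, 0], [-1, -2.9, -0.2, 0, 0, 0, 0]]
3 [[-1, -0.35, -0.05, 0, 0, 0, 0], [-1, -0.7, -0.05, 0, 0, 0, 0], [-1, -1.05, -0.1, 0, 0, 0, 0], [-1, -1.4, -0.1, 0, 0, 0, 0], [-1, -1.8, -0.1, 0, 0, 0, 0], [-1, -2.15, -0.05, 0, 0, 0, 0], [-1, -2.5, 0.1, 0, 0, 0, 0], [-1, -2.8, 0.25, 0, 0, 0, 0]]
4 [[-1, -0.3, 0.2, 0, 0, 0, 0], [-1, -0.55, 0.5, 0, 0, 0, 0], [-1, -0.75, 0.75, 0, 0, 0, 0], [-1, -0.95, 1.1, 0
[... 1651 characters left out ...]
0, 0], [-1, -1.45, -0.1, 0, 0, 0, 0], [-1, -1.8, -0.15, 0, 0, 0, 0], [-1, -2.15, -0.15, 0, 0, 0, 0], [-1, -2.5, -0.2, 0, 0, 0, 0], [-1, -2.9, -0.25, 0, 0, 0, 0]]
12 [[-1, -0.35, 0.0, 0, 0, 0, 0], [-1, -0.7, -0.05, 0, 0, 0, 0], [-1, -1.05, -0.05, 0, 0, 0, 0], [-1, -1.4, -0.1, 0, 0, 0, 0], [-1, -1.8, -0.1, 0, 0, 0, 0], [-1, -2.15, -0.15, 0, 0, 0, 0], [-1, -2.5, -0.15, 0, 0, 0, 0], [-1, -2.85, -0.2, 0, 0, 0, 0]]
13 [[-1, -0.4, -0.05, 0, 0, 0, 0], [-1, -0.75, -0.05, 0, 0, 0, 0], [-1, -1.1, -0.1, 0, 0, 0, 0], [-1, -1.45, -0.1, 0, 0, 0, 0], [-1, -1.8, -0.15, 0, 0, 0, 0], [-1, -1.8, -0.15, 0, 0, 0, 0], [-1, -1.8, -0.15, 0, 0, 0, 0], [-1, -1.8, -0.15, 0, 0, 0, 0]]
3.298484500494131 [-13.2   9. ] 112
```

The tip hangs over the tube's start at scene (269,235), about 5 mm above the copper. The two camera sets agree on the tip's position relative to the tube to within 1 mm. Starting the sweep at about 2.9 cm/s.

servo_tool:
  commands:
    - [-1,0.2,0.0,0,0,0,0]
    - [-1,0.2,0.0,0,0,0,0]
    - [-1,0.1,0.0,0,0,0,0]
    - [-1,-0.15,0.0,0,0,0,0]
    - [-1,-0.5,-0.05,0,0,0,0]
    - [-1,-0.85,-0.05,0,0,0,0]
    - [-1,-1.25,-0.1,0,0,0,0]
    - [-1,-1.6,-0.1,0,0,0,0]

```text
t: 9.15
tcp_pos: [0.6134, -0.0598, 0.1834]
ee_rot: [-0.493, 0.87, -0.0, 0.0]
force: [-0.9, -0.2, -0.7]
opening: 0.34
```

servo_tool:
  commands:
    - [-1,-0.35,-0.05,0,0,0,0]
    - [-1,-0.7,-0.1,0,0,0,0]
    - [-1,-1.1,-0.1,0,0,0,0]
    - [-1,-1.45,-0.15,0,0,0,0]
    - [-1,-1.8,-0.15,0,0,0,0]
    - [-1,-2.15,-0.2,0,0,0,0]
    - [-1,-2.5,-0.2,0,0,0,0]
    - [-1,-2.9,-0.25,0,0,0,0]

```text
t: 10.15
tcp_pos: [0.5845, -0.0623, 0.1833]
ee_rot: [-0.493, 0.87, -0.0, -0.0]
force: [0.5, -0.3, -1.0]
opening: 0.34
```

servo_tool:
  commands:
    - [-1,-0.35,0.0,0,0,0,0]
    - [-1,-0.7,-0.05,0,0,0,0]
    - [-1,-1.05,-0.1,0,0,0,0]
    - [-1,-1.45,-0.1,0,0,0,0]
    - [-1,-1.8,-0.15,0,0,0,0]
    - [-1,-2.15,-0.15,0,0,0,0]
    - [-1,-2.5,-0.2,0,0,0,0]
    - [-1,-2.9,-0.2,0,0,0,0]

```text
t: 11.15
tcp_pos: [0.5555, -0.0643, 0.1833]
ee_rot: [-0.493, 0.87, -0.0, -0.0]
force: [-0.5, -0.4, -1.0]
opening: 0.34
```

```bash
python3 look.py 4
```

```text
11.25 [ 0.5552721  -0.06428591  0.18336477] [-0.4933  0.8699  0.     -0.    ] [ 0.2  0.5 -0.5] 0.34033196860436005
scene 211 163
side 226 158
```

View pics/pair4.png

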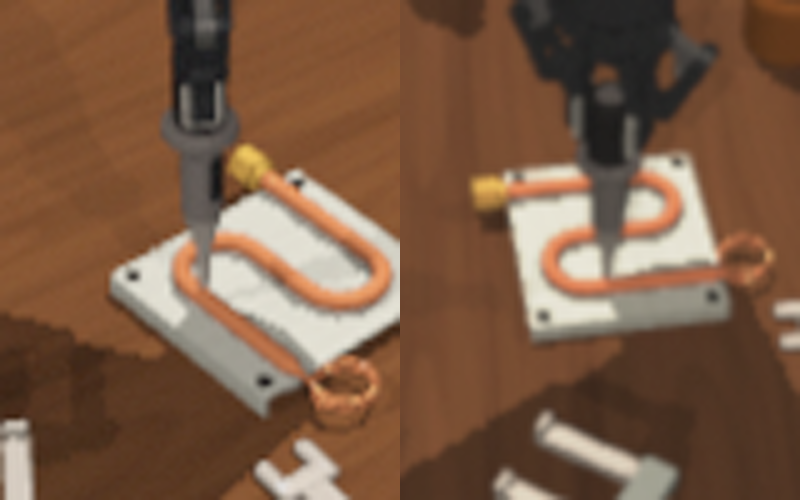

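The tip is over the first leg, at scene (252,220) and side (268,214), with no contact. Continuing.

servo_tool:
  commands:
    - [-1,-0.35,-0.05,0,0,0,0]
    - [-1,-0.7,-0.05,0,0,0,0]
    - [-1,-1.05,-0.1,0,0,0,0]
    - [-1,-1.4,-0.1,0,0,0,0]
    - [-1,-1.8,-0.1,0,0,0,0]
    - [-1,-2.15,-0.05,0,0,0,0]
    - [-1,-2.5,0.1,0,0,0,0]
    - [-1,-2.8,0.25,0,0,0,0]

```text
t: 12.25
tcp_pos: [0.5275, -0.0616, 0.1833]
ee_rot: [-0.493, 0.87, 0.0, -0.0]
force: [-0.2, 0.1, -1.1]
opening: 0.338
```

servo_tool:
  commands:
    - [-1,-0.3,0.2,0,0,0,0]
    - [-1,-0.55,0.5,0,0,0,0]
    - [-1,-0.75,0.75,0,0,0,0]
    - [-1,-0.95,1.1,0,0,0,0]
    - [-1,-1.05,1.4,0,0,0,0]
    - [-1,-1.15,1.8,0,0,0,0]
    - [-1,-1.15,2.15,0,0,0,0]
    - [-1,-1.15,2.5,0,0,0,0]

```text
t: 13.25
tcp_pos: [0.5162, -0.0365, 0.1833]
ee_rot: [-0.493, 0.87, -0.0, 0.0]
force: [0.4, -0.2, -1.3]
opening: 0.339
```

servo_tool:
  commands:
    - [-1,0.1,0.35,0,0,0,0]
    - [-1,0.2,0.7,0,0,0,0]
    - [-1,0.4,1.0,0,0,0,0]
    - [-1,0.6,1.3,0,0,0,0]
    - [-1,0.9,1.55,0,0,0,0]
    - [-1,1.2,1.75,0,0,0,0]
    - [-1,1.5,1.9,0,0,0,0]
    - [-1,1.85,2.05,0,0,0,0]

```text
t: 14.25
tcp_pos: [0.5349, -0.0162, 0.1833]
ee_rot: [-0.493, 0.87, 0.0, -0.0]
force: [0.0, -0.6, -0.4]
opening: 0.339
```

servo_tool:
  commands:
    - [-1,0.35,0.05,0,0,0,0]
    - [-1,0.7,0.1,0,0,0,0]
    - [-1,1.05,0.1,0,0,0,0]
    - [-1,1.45,0.15,0,0,0,0]
    - [-1,1.8,0.15,0,0,0,0]
    - [-1,2.15,0.2,0,0,0,0]
    - [-1,2.5,0.25,0,0,0,0]
    - [-1,2.85,0.25,0,0,0,0]

```text
t: 15.25
tcp_pos: [0.5634, -0.0137, 0.1833]
ee_rot: [-0.493, 0.87, -0.0, -0.0]
force: [1.5, 0.1, 0.6]
opening: 0.337
```

```bash
python3 look.py 5
```

```text
15.35 [ 0.56354661 -0.01372494  0.18323043] [-0.4933  0.8699 -0.     -0.    ] [-0.3 -0.1 -0.5] 0.3423108940079099
scene 226 157
side 227 147
```

View pics/pair5.png

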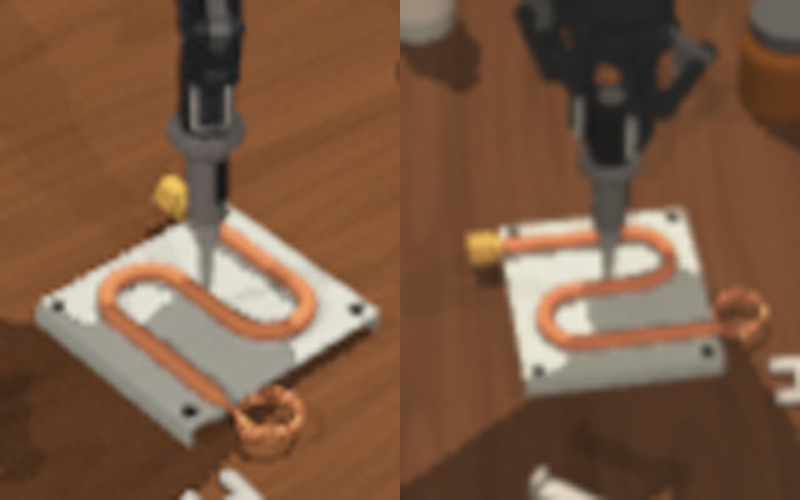

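Mid-leg 2: the tip is over the copper at scene (267,215) and side (268,202). Continuing.

servo_tool:
  commands:
    - [-1,0.4,0.05,0,0,0,0]
    - [-1,0.75,0.05,0,0,0,0]
    - [-1,1.1,0.1,0,0,0,0]
    - [-1,1.45,0.1,0,0,0,0]
    - [-1,1.85,0.15,0,0,0,0]
    - [-1,2.2,0.15,0,0,0,0]
    - [-1,2.55,0.2,0,0,0,0]
    - [-1,2.9,0.25,0,0,0,0]

```text
t: 16.35
tcp_pos: [0.5924, -0.0112, 0.1833]
ee_rot: [-0.493, 0.87, 0.0, -0.0]
force: [0.4, 0.2, -0.4]
opening: 0.34
```

servo_tool:
  commands:
    - [-1,0.35,0.1,0,0,0,0]
    - [-1,0.7,0.25,0,0,0,0]
    - [-1,1.0,0.45,0,0,0,0]
    - [-1,1.25,0.7,0,0,0,0]
    - [-1,1.5,0.95,0,0,0,0]
    - [-1,1.7,1.25,0,0,0,0]
    - [-1,1.85,1.6,0,0,0,0]
    - [-1,1.95,1.95,0,0,0,0]

```text
t: 17.35
tcp_pos: [0.6118, 0.0085, 0.1833]
ee_rot: [-0.493, 0.87, 0.0, -0.0]
force: [-0.9, 0.4, -0.4]
opening: 0.336
```

servo_tool:
  commands:
    - [-1,0.05,0.35,0,0,0,0]
    - [-1,0.05,0.7,0,0,0,0]
    - [-1,-0.05,1.1,0,0,0,0]
    - [-1,-0.15,1.4,0,0,0,0]
    - [-1,-0.3,1.75,0,0,0,0]
    - [-1,-0.5,2.05,0,0,0,0]
    - [-1,-0.75,2.3,0,0,0,0]
    - [-1,-1.05,2.55,0,0,0,0]

```text
t: 18.35
tcp_pos: [0.601, 0.0339, 0.1833]
ee_rot: [-0.493, 0.87, 0.0, -0.0]
force: [-0.7, 0.1, -1.2]
opening: 0.343
```

servo_tool:
  commands:
    - [-1,-0.3,0.2,0,0,0,0]
    - [-1,-0.65,0.3,0,0,0,0]
    - [-1,-1.0,0.4,0,0,0,0]
    - [-1,-1.35,0.45,0,0,0,0]
    - [-1,-1.7,0.45,0,0,0,0]
    - [-1,-2.05,0.4,0,0,0,0]
    - [-1,-2.4,0.35,0,0,0,0]
    - [-1,-2.8,0.35,0,0,0,0]

```text
t: 19.35
tcp_pos: [0.573, 0.0372, 0.1833]
ee_rot: [-0.493, 0.87, -0.0, -0.0]
force: [0.9, -0.0, -1.6]
opening: 0.341
```

servo_tool:
  commands:
    - [-1,-0.35,-0.05,0,0,0,0]
    - [-1,-0.7,-0.05,0,0,0,0]
    - [-1,-1.05,-0.1,0,0,0,0]
    - [-1,-1.45,-0.1,0,0,0,0]
    - [-1,-1.8,-0.15,0,0,0,0]
    - [-1,-2.15,-0.15,0,0,0,0]
    - [-1,-2.5,-0.2,0,0,0,0]
    - [-1,-2.9,-0.25,0,0,0,0]

```text
t: 20.35
tcp_pos: [0.544, 0.0347, 0.1833]
ee_rot: [-0.493, 0.87, 0.0, -0.0]
force: [0.3, 0.3, -0.8]
opening: 0.34
```

servo_tool:
  commands:
    - [-1,-0.35,0.0,0,0,0,0]
    - [-1,-0.7,-0.05,0,0,0,0]
    - [-1,-1.05,-0.05,0,0,0,0]
    - [-1,-1.4,-0.1,0,0,0,0]
    - [-1,-1.8,-0.1,0,0,0,0]
    - [-1,-2.15,-0.15,0,0,0,0]
    - [-1,-2.5,-0.15,0,0,0,0]
    - [-1,-2.85,-0.2,0,0,0,0]

```text
t: 21.35
tcp_pos: [0.5155, 0.0327, 0.1833]
ee_rot: [-0.493, 0.87, 0.0, 0.0]
force: [0.7, 0.3, -1.3]
opening: 0.338
```

```bash
python3 look.py 6
```

```text
21.45 [0.51532996 0.03269122 0.18334322] [-0.4933  0.8699  0.     -0.    ] [ 0.6 -0.2 -0.9] 0.3407833587125937
scene 229 143
side 213 138
```

View pics/pair6.png

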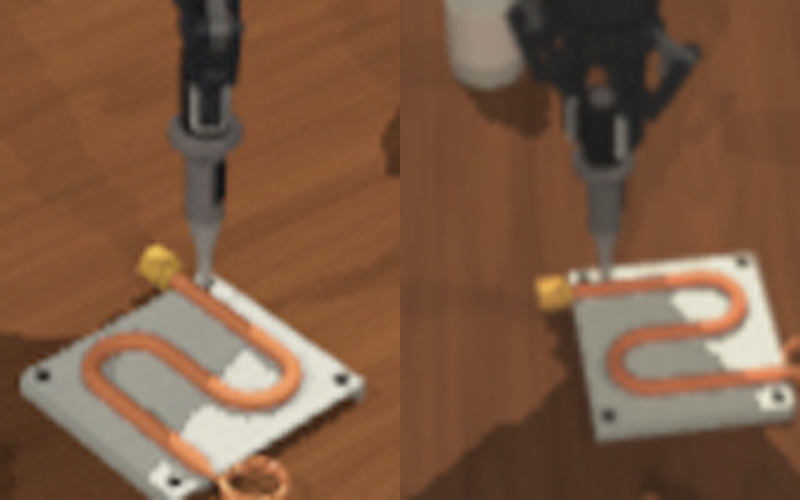

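```bash
python3 - <<'E'
from h import *
f=lambda x,y,u,v:((x+.5)/5-.5+u,(y+.5)/5-.5+v)
S=manip.calibration('scene');D=manip.calibration('side')
for nm,a,o,b,p in [('leg1',(203,285),(211,163),(208,280),(226,158)),('leg2',(205,290),(226,157),(208,278),(227,147)),('leg3',(203,288),(229,143),(205,279),(213,138))]:
    print(nm,tri(S,f(*a,*o),D,f(*b,*p)),onz(S,*f(*a,*o),.031)[:2],onz(D,*f(*b,*p),.031)[:2])
th=np.radians(184.4);R=np.array([[np.cos(th),-np.sin(th)],[np.sin(th),np.cos(th)]]);c0=np.array([.5652,-.0142])
for n in('scene','side'):
    C=manip.calibration(n);im=cv2.imread(f'pics/{n}6.png');h=cv2.cvtColor(im,cv2.COLOR_BGR2HSV).astype(int)
    m=(h[...,0]>3)&(h[...,0]<17)&(h[...,1]>125)&(h[...,2]>120)
    v,u=np.nonzero(m);P=np.array([(onz(C,x,y,.021)[:2]-c0)@R*1000 for x,y in zip(u,v)])
    for lo,hi,y in((-45,20,50),(-20,20,0),(-20,20,-50),(20,45,-50)):
        s=(P[:,0]>lo)&(P[:,0]<hi)&(abs(P[:,1]-y)<12);print(n,y,s.sum(),P[s,1].mean().round(2))
t=manip.read_state()['tcp_pos'];print('tip plate', ((t[:2]+[.0013,-.0007]-c0)@R*1000).round(1))
E
python3 - <<'E'
import cv2
a=cv2.imread('pics/side6.png');cv2.imwrite('pics/z6.png',cv2.resize(a[175:215,230:280],(750,600),interpolation=cv2.INTER_NEAREST))
E
```

```text
leg1 (array([ 0.55627563, -0.06594637,  0.02860943]), np.float64(0.0021555593958174665)) [ 0.55767403 -0.06621232] [ 0.55614445 -0.06938716]
leg2 (array([ 0.56487668, -0.01479211,  0.02885096]), np.float64(0.0008640990437495677)) [ 0.56716038 -0.0167858 ] [ 0.56460329 -0.01617241]
leg3 (array([0.51551372, 0.03272452, 0.02851397]), np.float64(0.0010790985272017223)) [0.5183502 0.0302229] [0.51530956 0.03107576]
scene 50 60 50.65
scene 0 35 0.77
scene -50 30 -48.9
scene -50 18 -48.7
side 50 41 50.84
side 0 23 0.59
side -50 22 -49.0
side -50 12 -49.66
tip plate [ 44.9 -49.8]
```

View pics/z6.png

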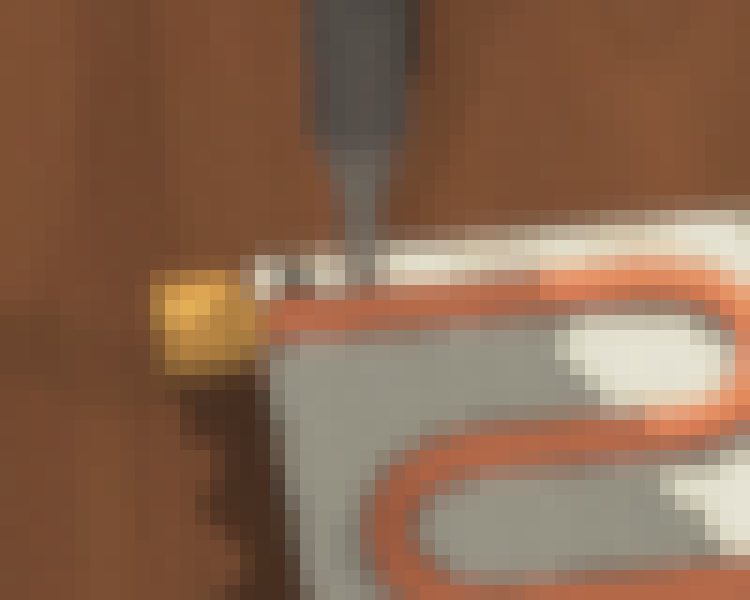

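The tip tracks the third leg; it reads plate y = -49.8 mm against about -49.1 mm for the copper. Finishing the last stretch.

servo_tool:
  commands:
    - [-1,-0.4,-0.05,0,0,0,0]
    - [-1,-0.75,-0.05,0,0,0,0]
    - [-1,-1.1,-0.1,0,0,0,0]
    - [-1,-1.45,-0.1,0,0,0,0]
    - [-1,-1.75,-0.15,0,0,0,0]
    - [-1,-1.8,-0.15,0,0,0,0]
    - [-1,-1.8,-0.15,0,0,0,0]
    - [-1,-1.8,-0.15,0,0,0,0]

```text
t: 22.45
tcp_pos: [0.4978, 0.0313, 0.1833]
ee_rot: [-0.493, 0.87, -0.0, 0.0]
force: [0.3, -0.1, -0.8]
opening: 0.343
```

```bash
python3 look.py 7; cd pics; python3 -c "
import cv2
a=cv2.imread('scene7.png')[165:235,220:310];cv2.imwrite('z7.png',cv2.resize(a,(720,560),interpolation=cv2.INTER_CUBIC))"
```

```text
22.55 [0.4977717  0.03125689 0.18324739] [-0.4933  0.8699 -0.     -0.    ] [-0.1  0.3 -0.7] 0.3379102841299513
scene 225 141
side 208 139
```

View pics/pair7.png

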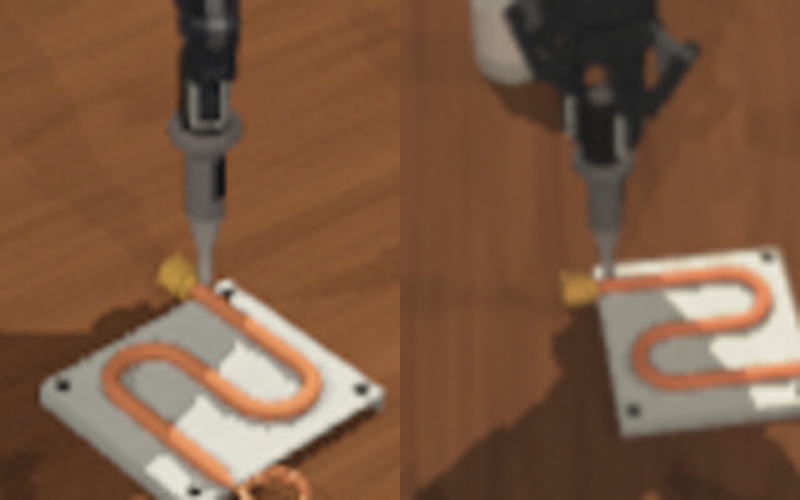

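The sweep is complete, with the tip beside the nut at scene (266,198). Lifting and returning to above the fork.

servo_tool:
  commands:
    - [-1,0,0,0.6,0,0,0]
    - [-1,0,0,2.2,0,0,0]
    - [-1,0,0,4.6,0,0,0]
    - [-1,0,0,7.2,0,0,0]
    - [-1,0,-0.8,9.8,0,0,0]
    - [-1,0.1,-2.6,12.2,0,0,0]
    - [-1,0.2,-5.2,13.8,0,0,0]
    - [-1,0.3,-8.4,14.5,0,0,0]

```text
t: 23.55
tcp_pos: [0.5011, -0.0533, 0.33]
ee_rot: [-0.494, 0.87, -0.0, 0.001]
force: [0.1, 1.2, -1.1]
opening: 0.337
```

servo_tool:
  commands:
    - [-1,0.2,-3.8,0,0,0,0]
    - [-1,0.3,-7.8,0,0,0,0]
    - [-1,0.4,-12,0,0,0,0]
    - [-1,0.6,-16,0,0,0,0]
    - [-1,0.8,-20,0,0,0,0]
    - [-1,0.9,-23.4,0,0,0,0]
    - [-1,1,-25.5,0,0,0,0]
    - [-1,1,-26,0,0,0,0]

```text
t: 24.55
tcp_pos: [0.5106, -0.3137, 0.3281]
ee_rot: [-0.493, 0.87, 0.0, -0.0]
force: [0.4, -0.2, -0.5]
opening: 0.342
```

servo_tool:
  commands:
    - [-1,0,0,0,0,0,0]
    - [-1,0,0,0,0,0,0]
    - [-1,0,0,0,0,0,0]

```text
t: 24.92
tcp_pos: [0.5109, -0.312, 0.3286]
ee_rot: [-0.494, 0.87, -0.0, 0.0]
force: [0.2, 0.8, -1.4]
opening: 0.341
```

```bash
python3 look.py 8
```

```text
25.025 [ 0.51081584 -0.31221854  0.3285478 ] [-4.936e-01  8.697e-01 -1.000e-04  1.000e-04] [-0.5  0.6 -1.5] 0.34280359520219283
scene 119 149
side 219 192
```

View pics/pair8.png

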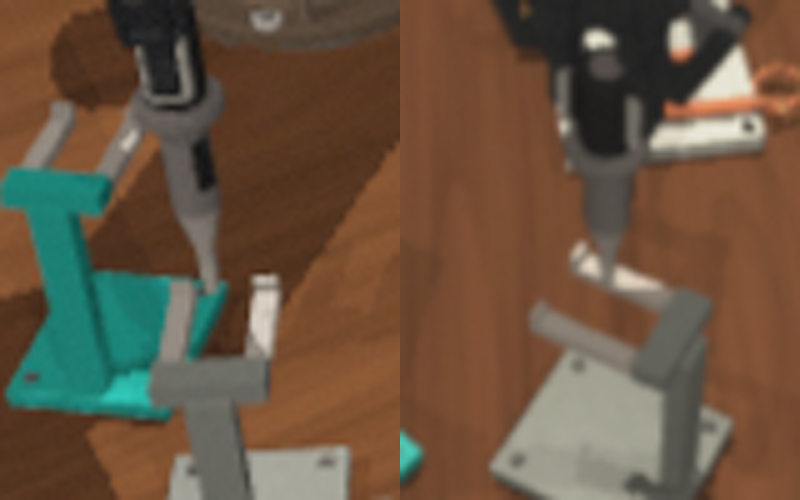

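The pen is still upright, back over the point it was lifted from, above the fork's gap at scene (161,208). Lowering.

servo_tool:
  commands:
    - [-1,0,-0.05,-0.5,0,0,0]
    - [-1,0,-0.05,-2,0,0,0]
    - [-1,0,-0.05,-4,0,0,0]
    - [-1,0,-0.05,-6.2,0,0,0]
    - [-1,0,-0.05,-8.4,0,0,0]
    - [-1,0,-0.05,-10.4,0,0,0]
    - [-1,0,-0.05,-12,0,0,0]
    - [-1,0,-0.05,-12.8,0,0,0]

```text
t: 26.02
tcp_pos: [0.5102, -0.3131, 0.1988]
ee_rot: [-0.493, 0.87, 0.001, -0.001]
force: [0.0, -0.4, -1.5]
opening: 0.344
```

servo_tool:
  commands:
    - [-1,0,0,-0.2,0,0,0]
    - [-1,0,0,-0.4,0,0,0]
    - [-1,0,0,-0.6,0,0,0]
    - [-1,0,0,-0.8,0,0,0]
    - [-1,0,0,-0.9,0,0,0]
    - [-1,0,0,-0.9,0,0,0]
    - [-1,0,0,-0.9,0,0,0]

```text
t: 26.9
tcp_pos: [0.5107, -0.3133, 0.1914]
ee_rot: [-0.493, 0.87, -0.0, 0.0]
force: [0.4, 0.6, -0.9]
opening: 0.343
```

```bash
python3 look.py 9
```

```text
27.0 [ 0.5107346  -0.31327158  0.19135811] [-0.4933  0.8699 -0.      0.    ] [ 0.4 -0.  -1.2] 0.34424615525544666
scene 126 188
side 219 220
```

View pics/pair9.png

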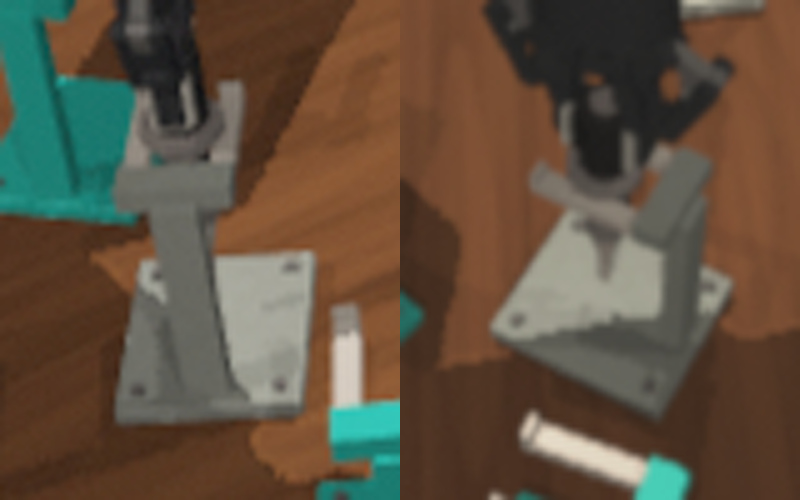

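servo_tool:
  commands:
    - [-1,0,0,-0.05,0,0,0]
    - [-1,0,0,-0.08,0,0,0]
    - [-1,0,0,-0.08,0,0,0]

```text
t: 27.38
tcp_pos: [0.5107, -0.3133, 0.1907]
ee_rot: [-0.493, 0.87, -0.0, 0.0]
force: [-0.7, 0.8, 1.7]
opening: 0.341
```

The upward force rose to about +1.7 N at exactly the pickup height, so the guard is on the tines. Opening.

servo_tool:
  commands:
    - [-0.25,0,0,0,0,0,0]
    - [-0.15,0,0,0,0,0,0]
    - [0,0,0,0,0,0,0]
    - [0.4,0,0,0,0,0,0]
    - [0.8,0,0,0,0,0,0]
    - [1,0,0,0,0,0,0]
    - [1,0,0,0,0,0,0]
    - [1,0,0,0,0,0,0]

```text
t: 28.38
tcp_pos: [0.5107, -0.3132, 0.1905]
ee_rot: [-0.493, 0.87, -0.0, 0.0]
force: [0.5, -0.7, -0.4]
opening: 0.998
```

servo_tool:
  commands:
    - [1,0,0,0.5,0,0,0]
    - [1,0,0,1.5,0,0,0]
    - [1,0,0,3,0,0,0]
    - [1,0,0,5,0,0,0]
    - [1,0,0,7,0,0,0]
    - [1,0,0,9,0,0,0]
    - [1,0,0,10,0,0,0]
    - [1,0,0,10,0,0,0]

```text
t: 29.38
tcp_pos: [0.511, -0.3133, 0.2915]
ee_rot: [-0.493, 0.87, -0.001, 0.001]
force: [-0.2, -0.0, -0.7]
opening: 1.003
```

Run:
```python
from h import *
b=manip.get_image('scene');a=manip.get_image('side');c=manip.calibration('wrist');w=manip.get_image('wrist')
s=manip.read_state();print(s['t'],s['tcp_pos'],s['force'],s['opening'])
r=lambda im:cv2.resize(im[:,:,::-1],(400,400),interpolation=cv2.INTER_CUBIC)
cv2.imwrite('pics/fin.png',np.hstack([r(a[225:305,225:305]),r(w[110:230,180:300])]))
cv2.imwrite('pics/scenef.png',b[:,:,::-1])
cv2.imwrite('pics/wf.png',w[:,:,::-1])
```

```text
29.525 [ 0.51030747 -0.31307042  0.28967076] [-0.40145442 -1.05994442 -0.31920449] 1.0052008805823849
```

View pics/fin.png

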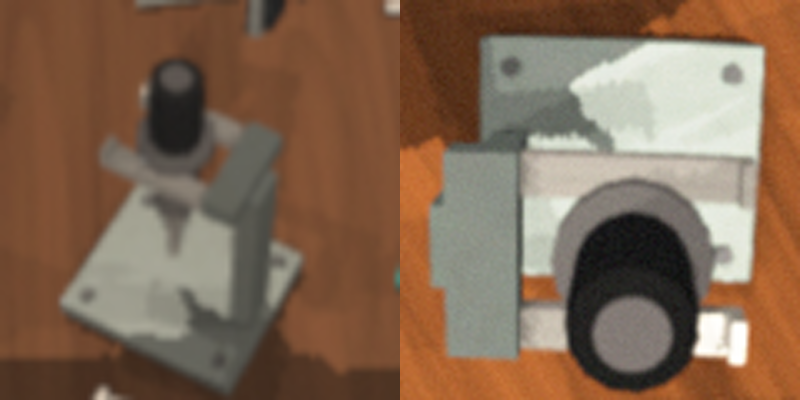

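View pics/scenef.png

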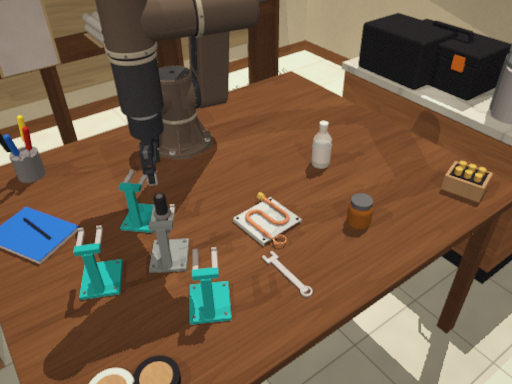

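The pen hangs upright in the grey fork with grip top at scene (160,200), as at the start. The gripper is clear, and the plate, wrench, jar and bottle look unmoved. Handing in.

```bash
python3 -c "
from plant import manip
print(manip.finish_job())"
```

```text
the job is handed in; nothing more can be done
None
```

I took the pen from the grey fork and swept its tip along the whole copper tube, from the capillary end round both bends to the flare nut. Then I hung it back in the fork, let go and lifted the gripper clear. The job was handed in at about 29.5 s of the 72 s allowed; no verdict was given.

- **Sweep:** the commanded speed was about 2.9 cm/s, at most 3.3. The tip stayed about 3–5 mm above the copper, and wrist forces stayed under about 2 N, so nothing pressed on it.
- **Return:** the guard met the tines at the same height it was picked up from. The final pictures show the pen upright in the fork, and the plate, wrench, jar and bottle look unmoved.
- **Disagreements:** the fixed and wrist cameras differed by 1–2 mm on the positions of the plate and the tip. Tip height read about 28.5 mm by triangulation and about 31 mm from the arm's position; both are within the centimetre above the copper. On the last leg the tip measured about 0.7 mm to one side of the tube's centre line.

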